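# Bring the desoldering pump upright over the marked joint

### The arm

A 6-joint arm with a two-finger parallel gripper is mounted at the origin on the work surface. World frame = base frame: x ahead of the robot, y to its left, z up, the work surface at z = 0. Lengths are in m, angles in rad, forces in N, time in s.
With the tool pointing down it reaches from about 0.275 to 0.825 m from the base axis. Payload 4.9 kg.
Tool frame: the origin (TCP) lies midway between the tips of the shut fingers; the grasp point (between the pads) lies 19 mm behind it (bot.grip_depth is the distance from the TCP to the grasp point, in m); z points along the fingers, y is the line along which they close (so a half turn about z gives the same grasp; the last joint's range is limited). The gripper opens to 85 mm and grips with 20 to 120 N. Pads are 22 mm wide; open, the fingers measure 114 mm over their backs; the gripper's body (76 mm by 85 mm) begins 54 mm behind the grasp point. The pads swing forward as they close: fully open they stand 13 mm farther back than shut.
Start: joints at [-1.41, 0.326, -0.193, 1.052, 0, 1.437], TCP at [0.16, -0.526, 0.231] pointing down, gripper open.
Joint ranges: [-2.65, 2.65], [-0.97, 1.79], [-1.3, 1.35], [-1.93, 2.1], [-1.47, 1.37], [-3.14, 3.14]. Speed limits (rad/s): [2.57, 2.57, 3.14, 3.14, 3.14, 3.14].

### API

Orientations are given as a unit quaternion [w, x, y, z].
In Python, from cell import bot gives the robot as it stands. Calls block until the motion is done:
- bot.move_pose(position, orientation): joint-space move of the TCP to a pose.
- bot.move_linear(position, speed=0.15, rotation=None, until_force=None): straight line of the TCP; rotation=None keeps the orientation; speed is the mean speed in m/s. With until_force (N) it stops when the force on the tool has changed by that much, and returns True; else False.
- bot.goto_joints(angles): joint-space move.
- bot.set_gripper(opening, grasp_force=None): opening from 0.0 (shut) to 1.0 (fully open); grasp_force is the grip in N (None keeps the last); returns when the fingers have stopped.
- bot.wait(seconds).
- bot.solve_ik(position, orientation): joint angles nearest the present ones, or None.
- bot.camera(name): name is "side" or "top"; returns the picture (420x560x3 uint8, red, green, blue); there is no depth.
- bot.calibration(name): a dict with "mtx" (3x3 intrinsics, pixels), "extrinsics" (4x4, takes a point from world to camera coordinates). Camera axes: x right, y down, z forward; pixel columns grow to the right and rows downward; lengths in m; the calibration is good to about 2 mm. A picture is of the moment at which its call begins. calibration takes no time and is no camera call.
A pose or a line that the arm cannot do raises bot.PlanningError and nothing moves.
- bot.close_job(): hands the job in; it is judged then, once.
Trained networks look in the newest picture that a camera, given by its name, has taken for a name from the list of things; names that differ only in an ending like _2 or _b are one class to them, and where a whole thing is asked for, a point or a joint stands for the part that bears it (a point fixed in the world has none). Each returns a list of dicts, best first, with "confidence" (0 to 1); they miss things now and then, are a little off and sometimes report something else, mostly with a low value. They report only what shows in the picture. A call takes as long as a camera call. They do not tell look-alikes from the thing itself.
- bot.search_frame(camera, thing): "bbox" ([left, top, width, height] in pixels, round what is visible of it).
Readings, each from a call of its own:
- bot.read_clock(): time.
- bot.read_joint_positions(): joint angles.
- bot.read_joint_vel(): joint speeds.
- bot.read_joint_efforts(): joint torques, N m.
- bot.read_position(): TCP position.
- bot.read_tool_rot(): TCP orientation.
- bot.read_ft_force(): force on the tool from outside, world axes, zero at the start.
- bot.read_moment(): the same for the moment, N m.
- bot.read_gripper_width(): opening from 0.0 (shut) to 1.0 (fully open).
- bot.read_finger_force(): force on a finger pad.
Only numpy, scipy, OpenCV 4.12 (cv2) and the standard library are available. Lean on these libraries where they do the work, as an engineer would, in place of code of your own. Each camera call takes 0.05 s, during which the arm holds its last target. There are 200 camera calls.

### The job

Draw the blue desoldering pump out of its sloping holder, gripping its thin-walled barrel lightly (a squeeze of no more than about 40 N, for 50 N dents it), turn it upright with the white nozzle pointing down, and bring the nozzle over the solder joint ringed in yellow, about 3 cm above it. Do not touch any of the boards with the pump, and leave the spool, bottle and loose copper coil where they are. Finish while still holding the pump there, raised and still, ready for use; do not let go.

Things in the scene. Friction and masses are not known exactly. Their poses are not given: they have to be found in the camera images.
- pump: Desoldering pump, 165 mm long, about 70 g, nozzle down in the holder's sleeve, upper 85 mm clear of it. Origin: centre of the nozzle's open end; own z runs along the pump to the push button. White nozzle 8 mm across to 14 mm, cone to 18 mm at 30 mm; round blue barrel 20 mm across to 148 mm, black cap 20 mm to 160, red button 12 mm to 165. Any roll will do. Thin wall: grip with 20 to 40 N.
- holder: Holder fixed to the bench: black base 100 x 80 x 10 mm, two grey cheeks 80 mm high, between them an aluminium sleeve (27 mm inside, 35 outside, 80 long, closed below). Origin: centre of the base's underside. The sleeve leans 0.70 rad (40 degrees) from vertical, mouth towards own -x; the pump lies loosely in it at nearly that slope and is pulled out along it.
- holder_mouth (a point): Centre of the sleeve's open mouth, about 89 mm above the bench.
- holder_seat (a point): Centre of the sleeve's inner floor, where the nozzle rests; 75 mm down the sleeve from the mouth.
- board_marked: Board to be reworked, fixed to the bench: grey frame 90 x 70 x 12 mm with a black circuit board on it, board surface 15 mm above the bench, flat copper coil 38 mm across at own x = +15 mm, and the solder joint with a yellow ring at own x = -20 mm. Origin: centre of the frame's underside; own z up.
- joint_mark (a point): Top of the marked solder joint, a silver dot 9 mm across within a flat yellow ring 18 mm across, 16 mm above the bench.
- board_b: A like board in a frame without the yellow ring, fixed to the bench, 90 x 70 mm, under 20 mm high. Origin: centre of its underside.
- board_c: Another like board without the yellow ring, fixed to the bench, 90 x 70 mm, under 20 mm high. Origin: centre of its underside.
- spool: Loose green spool standing on its flange, 50 mm across, 40 mm high. Origin: centre of its underside. Leave alone.
- flux: Loose amber bottle with a white cap, 28 mm across, 65 mm high. Origin: centre of its underside. Leave alone.
- coil: Loose flat copper coil lying on the bench, 44 mm across, 6 mm thick. Origin: centre of its underside. Leave alone.
There are look-alikes about, which are no part of the job. There is more than one size of the pump; the job needs the largest. Leave any turquoise look-alike of the board_c alone.

How it is judged:
By the outcome, as a careful person would: the job done as asked, in the order asked, and still so for the second after the job is handed in, while the arm keeps its last pose, push and grip.
It also fails if it takes over 45 s, if anything falls off the work surface, if the arm or the gripper's body presses on something with over 40 N, if the wrist force passes 120 N, or if a joint passes its speed limit or range.

## Working session

There is one attempt and no reset: what is moved stays moved. The work goes in short steps, each a Python script; the robot and the scene stay as the last script left them, time stands still between calls to the robot, and variables do not carry over. Pictures are saved under pics/ and viewed, at most 10 in all, crops included, and the job is handed in when it is done.

```bash
mkdir -p pics
cat > h.py <<'E'
import numpy as np, cv2
from cell import bot
def cal(n):
    c=bot.calibration(n); return np.array(c["mtx"],float),np.array(c["extrinsics"],float)
def onplane(n,uv,z):
    K,E=cal(n); R,t=E[:3,:3],E[:3,3]; c=-R.T@t; d=R.T@np.linalg.inv(K)@np.array([uv[0],uv[1],1.])
    return c+d*(z-c[2])/d[2]
def proj(n,p):
    K,E=cal(n); q=K@(E[:3,:3]@np.asarray(p,float)+E[:3,3]); return q[:2]/q[2]
def tri(a,b):
    M=[]
    for n,uv in (("side",a),("top",b)):
        K,E=cal(n);P=K@E[:3]; M+= [uv[0]*P[2]-P[0],uv[1]*P[2]-P[1]]
    M=np.array(M); return np.linalg.lstsq(M[:,:3],-M[:,3],rcond=None)[0]
def save(n,f): cv2.imwrite("pics/"+f,cv2.cvtColor(np.asarray(bot.camera(n)),cv2.COLOR_RGB2BGR))
E
python3 - <<'E'
from h import *
for n in("side","top"):
    save(n,n+"1.png")
    K,E=cal(n);print(n,(-E[:3,:3].T@E[:3,3]).round(3),K[0,0])
    for t in("pump","holder","joint_mark","holder_mouth","board_marked","spool","flux","coil"):
        print(t,[(np.round(d["bbox"]).astype(int).tolist(),round(d["confidence"],2)) for d in bot.search_frame(n,t)])
print(bot.read_clock())
E
```

```text
side [0.228 0.727 0.706] 449.07630401276947
pump [([97, 349, 54, 39], 0.71), ([193, 366, 34, 40], 0.61), ([184, 273, 19, 21], 0.58)]
holder [([162, 267, 57, 67], 0.73)]
joint_mark [([249, 217, 35, 24], 0.71), ([162, 269, 56, 66], 0.63), ([176, 232, 23, 23], 0.35)]
holder_mouth [([162, 268, 57, 68], 0.88)]
board_marked [([250, 220, 36, 20], 0.73), ([194, 192, 40, 27], 0.33)]
spool [([178, 231, 22, 25], 0.75)]
flux [([222, 233, 14, 27], 0.72)]
coil [([255, 264, 15, 14], 0.68)]
top [ 0.359 -0.139  1.284] 478.6909150819305
pump [([131, 182, 30, 26], 0.75), ([95, 154, 34, 19], 0.65), ([106, 208, 24, 27], 0.57)]
holder [([151, 163, 40, 44], 0.98), ([231, 181, 12, 13], 0.58)]
joint_mark [([266, 193, 32, 39], 0.81)]
holder_mouth [([151, 164, 43, 42], 0.7)]
board_marked [([264, 190, 32, 37], 0.58)]
spool [([225, 143, 22, 18], 0.55), ([264, 192, 36, 34], 0.55)]
flux []
coil [([218, 214, 19, 15], 0.58)]
0.9
```

View pics/top1.png

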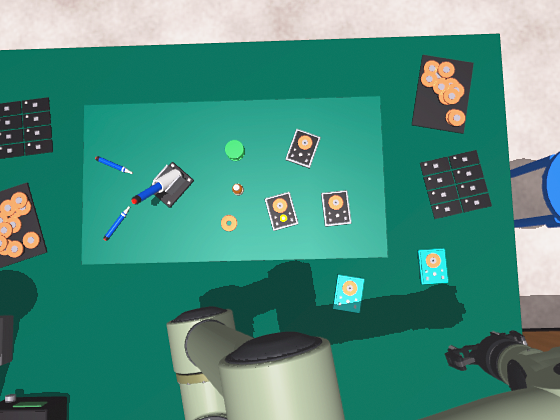

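View pics/side1.png

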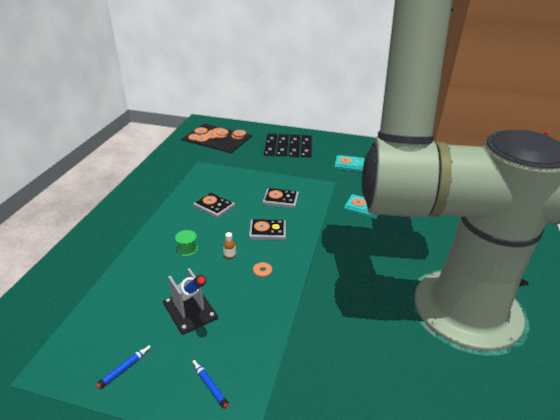

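The top view shows the pump in its holder, with its red button near (135,201) and the holder near (172,185). The yellow ring is near (283,218). In the side view the button is at (201,281) and the ring at (276,227). Two loose pumps are look-alikes. Next I'll measure by colour and zoom in.

Run:
```python
from h import *
def blob(n,lo,hi,box):
    im=cv2.imread(f"pics/{n}1.png");h=cv2.cvtColor(im,cv2.COLOR_BGR2HSV)
    x,y,w,g=box; m=cv2.inRange(h[y:y+g,x:x+w],lo,hi)
    ys,xs=np.nonzero(m); c=np.array([xs.mean()+x,ys.mean()+y]); 
    return c,len(xs)
res={}
for n,box in(("top",(262,188,40,44)),("side",(245,212,45,32))):
    c,k=blob(n,(22,150,120),(35,255,255),box); print(n,"ring",c,k,onplane(n,c,.016))
    res[n]=c
print("tri ring",tri(res["side"],res["top"]))
for n,box in(("top",(128,192,18,18)),("side",(190,270,22,22))):
    c,k=blob(n,(0,150,80),(8,255,255),box); print(n,"red",c,k); res[n]=c
b=tri(res["side"],res["top"]);print("button",b)
K,E=cal("top");print(proj("top",b),proj("side",b))
for n,box in(("top",(128,175,50,35)),("side",(180,268,30,30))):
    c,k=blob(n,(105,120,60),(130,255,255),box); print(n,"blue",c,k)
t=cv2.imread("pics/top1.png")[150:220,115:210];s=cv2.imread("pics/side1.png")[260:340,150:230]
cv2.imwrite("pics/z1.png",np.hstack([cv2.resize(t,(480,354),interpolation=2),cv2.resize(s,(300,354),interpolation=2)]))
for p in [(172,185),(98,157),(117,223)]: print(p,onplane("top",p,0.01))
print("spool",onplane("top",(234,150),.04),"flux",onplane("top",(237,189),.06),"coil",onplane("top",(229,223),.006))
```

```text
top ring [282.90625 217.8125 ] 32 [ 0.44807811 -0.13691408  0.016     ]
side ring [275.34782609 226.04347826] 23 [ 0.45029746 -0.1362167   0.016     ]
tri ring [ 0.44915915 -0.13670166  0.01572098]
top red [133.91304348 200.7826087 ] 23
side red [200.67346939 279.57142857] 49
button [0.48951142 0.21818449 0.15356837]
[133.79979751 200.4271578 ] [201.24983044 279.66505592]
top blue [149.78804348 190.98369565] 184
side blue [190.9380531  286.78761062] 113
(172, 185) [0.54518739 0.1599598  0.01      ]
(98, 157) [0.6279308 0.3623732 0.01     ]
(117, 223) [0.44638721 0.30872735 0.01      ]
spool [ 0.62967548 -0.01237682  0.04      ] flux [ 0.52268129 -0.02047922  0.06      ] coil [0.43870061 0.00781827 0.006     ]
```

View pics/z1.png

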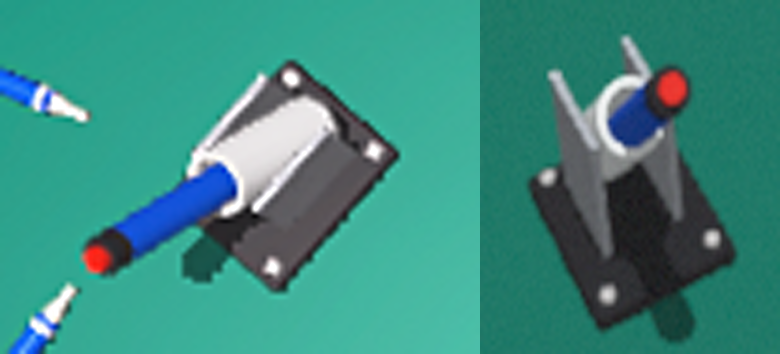

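The mouth and the pump axis are clear in the crops. I'll fit the axis and check which grasp tilts and final yaws the arm can reach.

```bash
cat >> h.py <<'E'
from scipy.spatial.transform import Rotation as Ro
def frame(t,u):  # tool z = t, closing axis perpendicular to pump axis u
    t=t/np.linalg.norm(t); y=np.cross(u,t); y/=np.linalg.norm(y); return np.column_stack([np.cross(y,t),y,t])
def quat(R): return Ro.from_matrix(R).as_quat()[[3,0,1,2]]
E
python3 - <<'E'
from h import *
from scipy.optimize import least_squares
im={n:cv2.cvtColor(cv2.imread(f"pics/{n}1.png"),cv2.COLOR_BGR2HSV) for n in("top","side")}
sc=[onplane("top",(115+x/5.053,150+y/5.057),.012)[:2] for x,y in((290,78),(374,150),(272,268))]
print("screws",np.round(sc,3)); d=sc[2]-sc[1]; e=sc[0]-sc[1]
print(np.linalg.norm(d),np.linalg.norm(e),"heading cand",np.arctan2(d[1],d[0]),np.arctan2(e[1],e[0]))
m=tri((188.4,286.4),(158.2,186.2)); print("mouth",m)
b=tri((200.67,279.57),(133.91,200.78)); u=b-m;print("u",u/np.linalg.norm(u),np.linalg.norm(u))
# blue pixels' axis in both pictures
px={}
for n,(x,y,w,g) in(("top",(128,175,50,35)),("side",(180,268,30,30))):
    ys,xs=np.nonzero(cv2.inRange(im[n][y:y+g,x:x+w],(105,120,60),(130,255,255)));px[n]=np.c_[xs+x,ys+y].astype(float)
    print(n,cv2.fitLine(px[n].astype(np.float32),cv2.DIST_L2,0,.01,.01).ravel())
def f(p):
    h,tl=p[3:]; u=np.array([np.cos(h)*np.sin(tl),np.sin(h)*np.sin(tl),np.cos(tl)]);r=[]
    for n,c in(("top",(133.91,200.78)),("side",(200.67,279.57))):
        r+=list(2*(proj(n,p[:3]-.001*u)-c))
        a=proj(n,p[:3]-.02*u);q=proj(n,p[:3]-.075*u);k=(q-a)/np.linalg.norm(q-a)
        l=cv2.fitLine(px[n].astype(np.float32),cv2.DIST_L2,0,.01,.01).ravel()
        nn=np.array([-l[1],l[0]]); w=1 if n=="top" else .5
        r+=[w*nn@(a-l[2:]),w*nn@(q-l[2:])]
    r.append((tl-.70)/.05); return np.array(r)
s=least_squares(f,np.r_[b,np.arctan2(u[1],u[0]),.7]);print(s.x,s.fun.round(2))
p=s.x;h,tl=p[3:];u=np.array([np.cos(h)*np.sin(tl),np.sin(h)*np.sin(tl),np.cos(tl)])
print("nozzle",p[:3]-.165*u,"at mouth",p[:3]-.09*u)
B=p[:3];np.savez("fit.npz",B=B,u=u)
hh=np.array([np.cos(h),np.sin(h),0]);J=np.array([.449,-.1367,.016])
gd=bot.grip_depth;S=.128
for al in np.radians([0,10,20,30,40]):   # tilt of tool towards nozzle from perpendicular
    perp=np.cos(tl)*hh-np.array([0,0,np.sin(tl)]); t=np.cos(al)*perp-np.sin(al)*u
    for flip in(0,1):
        R=frame(t,u); 
        if flip: R=R@np.diag([-1,-1,1.])
        g=B-(.165-S)*u
        q=[bot.solve_ik(g+k*u+gd*t-bk*t,quat(R)) for k,bk in((0,0),(0,.08),(.06,0),(.11,0))]
        ok=[x is not None for x in q]
        fin=[]
        for yw in np.radians(range(-180,180,15)):
            ty=np.array([np.cos(al)*np.cos(yw),np.cos(al)*np.sin(yw),-np.sin(al)]);Rf=frame(ty,np.array([0,0,1.]))
            if flip: Rf=Rf@np.diag([-1,-1,1.])
            x=bot.solve_ik(J+[0,0,.03+S]+gd*ty,quat(Rf))
            if x is not None: fin.append((round(np.degrees(yw)),np.round(x,1).tolist()))
        print(np.degrees(al).round(),flip,ok,q[0] is not None and np.round(q[0],2),fin[:6])
E
```

```text
screws [[0.598 0.158]
 [0.558 0.113]
 [0.496 0.168]]
0.08262263111168669 0.06027730584596423 heading cand 2.4151280994098228 0.8403030346965896
mouth [0.5349518  0.17850682 0.08513959]
u [-0.49804403  0.43498251  0.75016156] 0.09122796942989797
top [  0.85296303  -0.5219713  149.78804    190.98369   ]
side [  0.90631294  -0.42260724 190.93805    286.7876    ]
[0.48932742 0.21870964 0.15425686 2.38945112 0.69711612] [-0.27 -0.93 -0.27  0.08  0.82  0.26 -0.74  0.14 -0.06]
nozzle [0.56668153 0.14633678 0.02775187] at mouth [0.53152057 0.17923353 0.08525414]
0.0 0 [True, True, True, True] [-0.03  0.91  0.15  1.55  0.53 -2.63] [(-120, [0.1, 1.2, 0.1, 2.0, -1.0, -3.1]), (-105, [0.1, 1.1, -0.1, 1.9, -1.2, -3.1]), (-90, [0.2, 1.1, -0.3, 1.7, -1.4, -3.1]), (45, [-1.1, 1.0, -0.5, 1.6, 1.2, -3.1]), (60, [-1.0, 1.1, -0.3, 1.8, 1.0, -3.1]), (75, [-1.0, 1.1, -0.1, 1.9, 0.9, -3.1])]
0.0 1 [True, True, True, True] [-0.03  0.91  0.15  1.55  0.53  0.51] [(-120, [0.1, 1.2, 0.1, 2.0, -1.0, 0.0]), (-105, [0.1, 1.1, -0.1, 1.9, -1.2, 0.0]), (-90, [0.2, 1.1, -0.3, 1.7, -1.4, 0.0]), (45, [-1.1, 1.0, -0.5, 1.
[... 1991 characters left out ...]
, (-105, [0.1, 0.6, -0.4, 1.1, -1.0, -1.0])]
40.0 0 [True, True, True, True] [ 0.17  0.5  -0.29  0.9   0.14 -2.23] [(-180, [-0.3, 0.9, 0.3, 1.8, -0.2, 2.9]), (-165, [-0.2, 0.9, 0.2, 1.7, -0.4, 2.8]), (-150, [-0.2, 0.8, 0.1, 1.6, -0.5, 2.7]), (-135, [-0.1, 0.7, -0.1, 1.4, -0.6, 2.5]), (-120, [-0.0, 0.6, -0.2, 1.2, -0.7, 2.3]), (-105, [0.0, 0.5, -0.4, 0.9, -0.8, 2.0])]
40.0 1 [True, True, True, True] [ 0.17  0.5  -0.29  0.9   0.14  0.92] [(-180, [-0.3, 0.9, 0.3, 1.8, -0.2, -0.2]), (-165, [-0.2, 0.9, 0.2, 1.7, -0.4, -0.3]), (-150, [-0.2, 0.8, 0.1, 1.6, -0.5, -0.5]), (-135, [-0.1, 0.7, -0.1, 1.4, -0.6, -0.7]), (-120, [-0.0, 0.6, -0.2, 1.2, -0.7, -0.9]), (-105, [0.0, 0.5, -0.4, 0.9, -0.8, -1.2])]
```

Run:
```python
from h import *
f=np.load("fit.npz");B,u=f["B"],f["u"];gd=bot.grip_depth;S=.128;al=np.radians(20)
hh=np.r_[u[:2],0];hh/=np.linalg.norm(hh);tl=np.arccos(u[2])
t=np.cos(al)*(np.cos(tl)*hh-np.array([0,0,np.sin(tl)]))-np.sin(al)*u
R=frame(t,u)@np.diag([-1,-1,1.]);g=B-(.165-S)*u
np.savez("grasp.npz",R=R,g=g,u=u,t=t)
bot.set_gripper(0.65,25)
bot.move_pose(g+gd*t-.10*t,quat(R))
bot.move_linear(g+gd*t,speed=.1)
print(bot.read_position(),g+gd*t,bot.read_ft_force())
for n in("top","side"): save(n,n+"2.png")
a=cv2.imread("pics/top2.png")[130:230,95:215];s=cv2.imread("pics/side2.png")[220:345,130:255]
cv2.imwrite("pics/z2.png",np.hstack([cv2.resize(a,(480,400),interpolation=2),cv2.resize(s,(320,400),interpolation=2)]));print(bot.read_clock())
```

```text
[0.50046966 0.20876537 0.11018415] [0.49983386 0.20887977 0.1097039 ] [ 0.55756328 -0.8170626   0.56519698]
5.3583
```

View pics/z2.png

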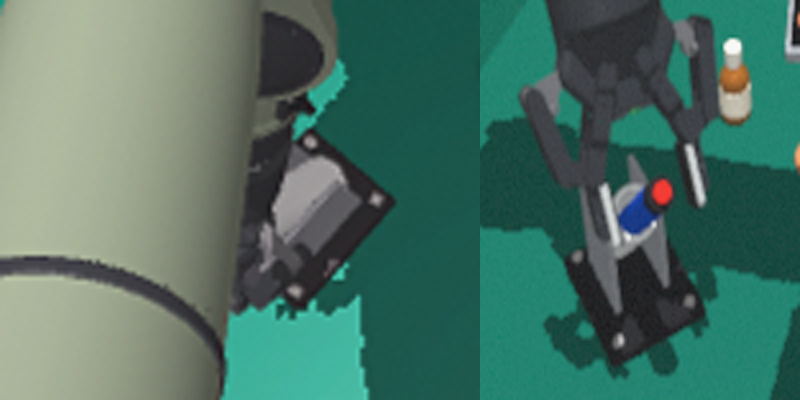

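The pump lies between the open pads; the button is at about (655,192) in the side crop. I'll close lightly and draw it out.

Run:
```python
from h import *
d=np.load("grasp.npz");R,g,u,t=d["R"],d["g"],d["u"],d["t"];gd=bot.grip_depth
bot.set_gripper(0.0,28)
print("w",bot.read_gripper_width()*85,"F",bot.read_finger_force(),bot.read_ft_force(),bot.read_clock())
p=np.array(bot.read_position())
if bot.read_gripper_width()*85>15:
    print(bot.move_linear(p+.03*u,speed=.06,until_force=20),bot.read_finger_force(),bot.read_ft_force())
    print(bot.move_linear(p+.115*u,speed=.08,until_force=20),bot.read_finger_force(),bot.read_ft_force())
    p=np.array(bot.read_position());bot.move_linear(p+[0,0,.08],speed=.12)
    print(bot.read_gripper_width()*85,bot.read_finger_force(),bot.read_ft_force(),bot.read_clock())
save("side","side3.png")
a=cv2.imread("pics/side3.png")[150:350,80:330];cv2.imwrite("pics/z3.png",cv2.resize(a,(750,600),interpolation=2))
```

```text
w 18.66571744771455 F 27.72171199321747 [ 0.90604166 -0.4531014   0.55653392] 5.7667
False 27.620159089565277 [ 0.43328685  0.08851019 -0.73170335]
False 27.630296051502228 [-0.77201887  0.16984523 -0.64927835]
19.006996336902926 27.623555660247803 [-0.02016468  0.15878148 -1.67590959] 8.4417
```

View pics/z3.png

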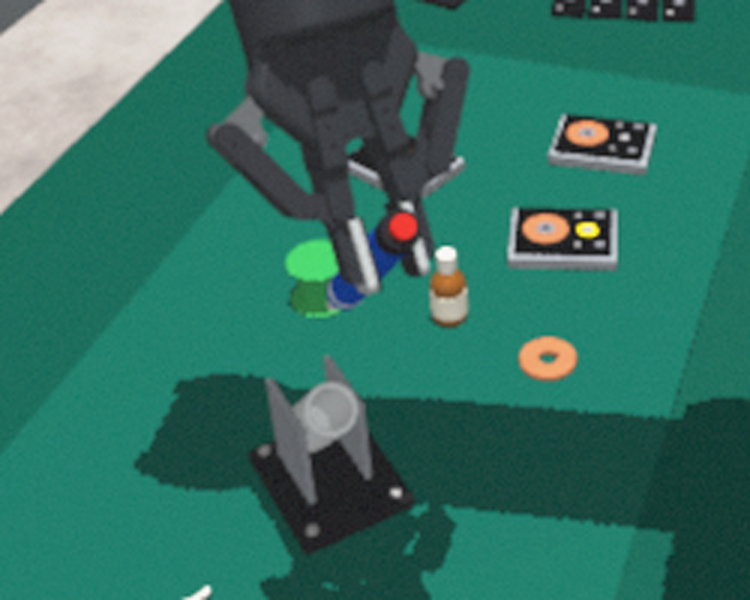

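The pump is out and held, with its button at (403,227) in the crop, and the sleeve is empty. Next I'll turn it upright high above the joint.

Run:
```python
from h import *
gd=bot.grip_depth;S=.128;al=np.radians(20);J=np.array([.449,-.1367,.016])
def tgt(yw,h):
    ty=np.array([np.cos(al)*np.cos(yw),np.cos(al)*np.sin(yw),-np.sin(al)]);Rf=frame(ty,np.array([0,0,1.]))@np.diag([-1,-1,1.])
    return J+[0,0,h+S]+gd*ty,Rf
done=0
for y in(60,45,75,30,90):
    p,Rf=tgt(np.radians(y),.13);l,_=tgt(np.radians(y),.03)
    a,b=bot.solve_ik(p,quat(Rf)),bot.solve_ik(l,quat(Rf))
    print(y,a is not None and np.round(a,2),b is not None)
    if a is None or b is None: continue
    try: bot.move_linear(p,speed=.12,rotation=quat(Rf))
    except bot.PlanningError as e: print(e);continue
    done=y;break
print(done,bot.read_clock(),bot.read_finger_force())
if done:
    for n in("top","side"): save(n,n+"4.png")
    a=cv2.imread("pics/top4.png")[140:290,200:360];s=cv2.imread("pics/side4.png")[100:260,180:340]
    cv2.imwrite("pics/z4.png",np.hstack([cv2.resize(a,(400,375),interpolation=2),cv2.resize(s,(400,375),interpolation=2)]))
    z=J+[0,0,.13]
    for n in("top","side"): print(n,"expect nozzle",proj(n,z),"button",proj(n,z+[0,0,.165]),"joint",proj(n,J))
```

```text
60 [-1.02  0.59 -0.37  1.53  0.98  0.57] True
60 11.8167 27.523626387119293
top expect nozzle [282.5968725  213.59565892] button [282.2347905  207.20458434] joint [282.81626487 217.46813243]
side expect nozzle [276.77319099 182.04597274] button [278.08527538 116.17263366] joint [275.89732582 226.01887866]
```

View pics/z4.png

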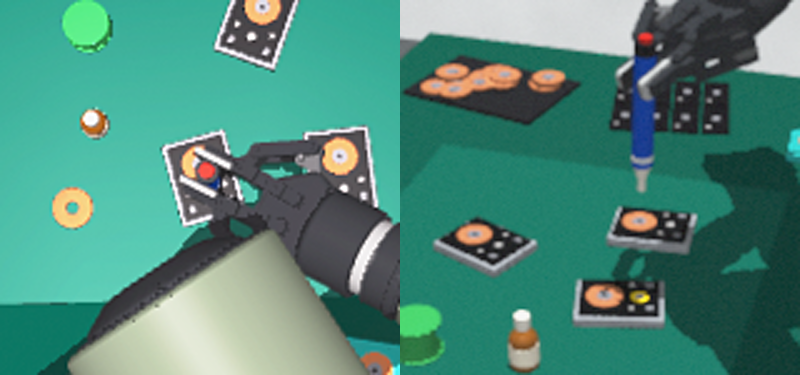

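The pump is upright over the joint. The nozzle is at about (276,182) in the side view against (277,182) expected, and the button at about (282,208) in the top view against (282,207). I'll descend to 3 cm, let it settle and check.

Run:
```python
from h import *
def red(n,f,box):
    h=cv2.cvtColor(cv2.imread("pics/"+f),cv2.COLOR_BGR2HSV);x,y,w,g=box
    ys,xs=np.nonzero(cv2.inRange(h[y:y+g,x:x+w],(0,170,90),(6,255,255)));return np.array([xs.mean()+x,ys.mean()+y]),len(xs)
a,b=red("top","top4.png",(274,200,16,16)),red("side","side4.png",(270,105,16,18));print(a,b,tri(b[0],a[0]))
p=np.array(bot.read_position());bot.move_linear(p-[0,0,.10],speed=.05,until_force=8);bot.wait(1)
print(bot.read_position(),p-[0,0,.1],bot.read_finger_force(),bot.read_ft_force(),np.abs(bot.read_joint_vel()).max(),bot.read_clock())
J=np.array([.449,-.1367,.016])
for n in("top","side"):
    save(n,n+"5.png");print(n,proj(n,J+[0,0,.03]),proj(n,J+[0,0,.195]))
a=red("top","top5.png",(274,202,16,16));b=red("side","side5.png",(268,140,20,24));print(a,b,tri(b[0],a[0]))
s=cv2.imread("pics/side5.png")[130:250,220:340];cv2.imwrite("pics/z5.png",cv2.resize(s,(600,600),interpolation=2))
```

```text
(array([282.27586207, 207.5862069 ]), 29) (array([278., 116.]), 21) [ 0.44863972 -0.13666643  0.31138683]
[ 0.45783052 -0.12128078  0.16768853] [ 0.45783668 -0.12125753  0.16768575] 27.52400904893875 [-0.11052582 -0.83484631 -0.81861492] 0.0011482830015231529 15.0667
top [282.76969482 216.64612906] [282.46741286 211.3105792 ]
side [276.08881819 216.40498367] [277.26030479 157.59037144]
(array([282.19047619, 211.85714286]), 21) (array([276.73684211, 157.26315789]), 19) [ 0.44874649 -0.13582749  0.21218552]
```

View pics/z5.png

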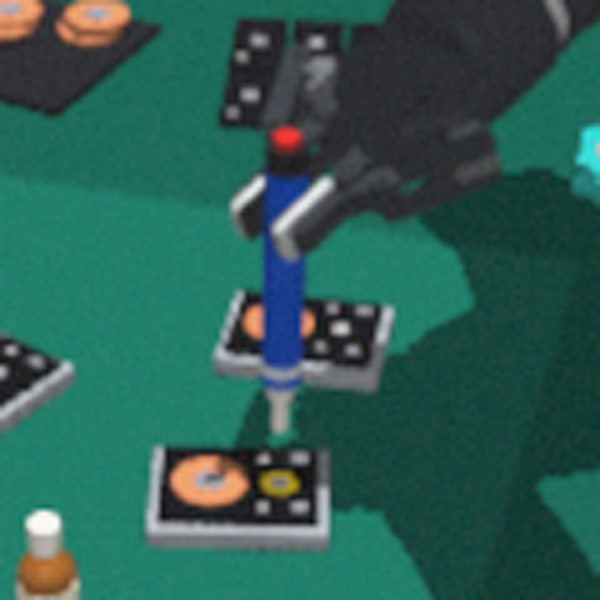

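The nozzle tip is at (275.8,216.4) in the side view, against (276.1,216.4) for 3 cm above the joint. The pump is vertical and still, so I'll hand in.

```bash
python3 -c "
from cell import bot
print(bot.close_job())"
```

```text
the job is handed in; nothing more can be done
None
```

The job is handed in: the large pump is out of its holder and held upright and still at about 28 N, its nozzle about 3 cm above the yellow-ringed joint, with no contact seen on the boards or loose items.

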